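Jack up the riveting plate on a clutch-disc bench

TASK

Slide the yellow-framed guard of the riveting fixture fully open to the left, then set the small red jack on the bench with its saddle centred under the yellow lift pad marked with a black cross, and let go of it. Pump the handle one full stroke down, let it come fully back up so the plate settles again, then push it fully down a second time and finish while still holding it down, so that the jack alone keeps the plate raised. Do not lift or lean on the plate itself, and leave the other things on the bench where they are.

Things in the scene. Friction and masses are not known exactly. Their poses are not given: they have to be found in the camera images.
- fixture: Riveting fixture, fixed: grey base with a hinged aluminium plate 215 x 250 x 12 mm. Origin on the bench (z = 0) below the yellow lift pad's centre; x points from pad to hinge (away from the robot), y left, z up. Base starts at x = 60 mm; the bench below the pad is free. The guard runs in the plane x = -60 mm on a 20 mm high rail lying only at y = 140 to 410 mm.
- plate: The hinged aluminium plate with its clutch disc and the yellow lift pad, about 1.4 kg, weighing 4 to 10 N on the pad. Origin at the centre of the lift pad's underside; axes as the fixture's while down. The hinge axis (along y) lies 220 mm behind and 10 mm above this origin. The plate starts 25 mm behind it; its top is 82 mm above the bench, the disc's hub 99 mm.
- lift_mark (a point): Centre of the underside of the lift pad, 70 mm above the bench while the plate is down: the point that the saddle must be under. The pad is a yellow tab 54 x 54 x 12 mm with a black cross on top, sticking out of the middle of the plate's front edge. It rises to about 88 mm at the jack's full stroke, and falls back by the plate's own weight.
- guard (a joint): Guard opening in m: 0 closed, 0.22 fully open (slid to the fixture's +y, the left). About 2 N of friction, stays where it is left. Clear panel in a yellow frame, 200 mm wide, 10 mm thick, from 16 to 130 mm above the bench, standing in front of the pad when closed.
- guard_grip (a point): Centre of the guard's red grip: an upright block on the middle of the frame's top edge, 14 mm thick (across the panel, fixture x), 60 mm long (fixture y), 30 mm high; this point is 145 mm above the bench.
- jack: Loose bench jack, 0.75 kg. Dark base 230 x 70 x 10 mm (x from -140 to 90 mm); origin at the base's underside, below the red body; x points to the saddle, z up. Red body to hold it by: 40 mm (x) by 36 mm (y), up to 62 mm, centred on the origin. Saddle at x = 65 mm; the pump handle points to -x.
- saddle: Steel saddle of the jack, a disc 24 mm across, on the ram; origin at its underside.
- saddle_top (a point): Centre of the saddle's top, 48 mm above the bench with the handle up; it rises 40 mm with the full stroke (67 mm per rad of handle).
- pump_handle (a joint): Jack's pump handle: 0 up (a spring returns it), 0.6 rad fully down. Pivot at x = -30, z = 40 mm in the jack's frame; cross bar 100 mm from it, 0.45 rad above level at 0, 0.15 rad below level at 0.6. Does not latch: the plate sinks when the handle is let up. Takes 6 to 14 N loaded; firm stop at 0.6.
- handle_grip: Black cross bar at the end of the pump handle, 60 mm long (jack y), 18 mm thick; origin at its middle. 84 mm above the bench when up, 25 mm when fully down.
- rivet_box: Yellow rivet box 50 x 80 x 45 mm, loose, to be left alone.
- loose_disc: Dark clutch disc 110 mm across lying flat, loose, to be left alone.
- screwdriver: Blue screwdriver, loose, to be left alone.
- thread_bottle: Blue bottle 44 mm across, 100 mm high, loose, to be left alone.
- wrench: Steel wrench, loose, to be left alone.

How it is judged:
On the way, in this order (a step that is already met when the one before it is completed fails the run):
1. the guard is slid open (at least 190 of 220 mm) (value of joint guard above 0.19 m), for 0.2 s.
2. the jack stands on the bench, let go, its saddle within 15 mm of the lift pad's centre, handle up, plate down (horizontal distance between saddle_top and lift_mark below 0.015 m and height (world z) of jack below 0.004 m and angle between jack's own z axis and vertical below 0.05 rad and linear speed of jack below 0.02 m/s and contact force between the fingers and jack below 0.5 N and value of joint pump_handle below 0.1 rad and height (world z) of lift_mark below 0.073 m), for 0.2 s.
3. first stroke: the handle is down and the plate is up on the saddle (value of joint pump_handle above 0.53 rad and height (world z) of lift_mark above 0.081 m and contact force between saddle and plate above 1.5 N), for 0.1 s.
4. the handle is back up and the plate down again (value of joint pump_handle below 0.1 rad and height (world z) of lift_mark below 0.073 m), for 0.2 s.
5. second stroke: the handle is down and the plate is up on the saddle (all of step 3), for 0.2 s.
At the end, for the whole second after the job is handed in: Guard open 180 mm or more; jack flat on the bench, saddle within 15 mm of the pad's centre (seen from above); fingers hold the handle (over 2 N) beyond 0.53 of 0.6 rad; pad's underside over 81 mm above the bench (70 at rest), still, on the saddle (over 1.5 N); arm clear of the plate (all of step 5 and value of joint guard above 0.18 m and horizontal distance between saddle_top and lift_mark below 0.015 m and height (world z) of jack below 0.004 m and angle between jack's own z axis and vertical below 0.05 rad and linear speed of plate below 0.02 m/s and contact force between the fingers and handle_grip above 2 N and contact force between each of the arm, the fingers and plate below 0.3 N); the arm keeps its last pose, push and grip.
It fails at once if the arm or fingers push on the plate (over 4 N) (contact force between any of the arm, the fingers and plate above 4 N).
It fails at once if a bystander is moved by more than 30 mm (distance of any of rivet_box, loose_disc, screwdriver, thread_bottle, wrench from where it was at the start of the episode above 0.03 m).
It also fails if it takes over 67 s, if anything falls off the work surface, if the arm or the gripper's body presses on something with over 40 N, if the wrist force passes 120 N, or if a joint passes its speed limit or range.

ROBOT

A 7-joint arm with a two-finger parallel gripper is mounted at the origin on the work surface. World frame = base frame: x ahead of the robot, y to its left, z up, the work surface at z = 0. Lengths are in m, angles in rad, forces in N, time in s.
With the tool pointing down it reaches from about 0.425 to 0.875 m from the base axis. Payload 4.7 kg.
Tool frame: the origin (TCP) lies midway between the tips of the shut fingers; the grasp point (between the pads) lies 19 mm behind it; z points along the fingers, y is the line along which they close (so a half turn about z gives the same grasp; the last joint's range is limited). The gripper opens to 87 mm and grips with 3 to 60 N. Pads are 19 mm wide; open, the fingers measure 117 mm over their backs; the gripper's body (75 mm by 190 mm) begins 51 mm behind the grasp point.
Start: joints at [-1.089, 0.321, -0.07, 1.45, 0.023, 1.371, -0.057], TCP at [0.293, 0.58, 0.223] pointing down, gripper open.
Joint ranges: [-2.86, 2.86], [-0.3, 2.09], [-1.38, 1.24], [0.06, 2.45], [-1.56, 4.7], [0.09, 2.05], [-2.69, 2.69]. Speed limits (rad/s): [2.57, 2.57, 3.14, 3.14, 3.14, 3.14, 3.14].

INTERFACE

Orientations are given as a rotation vector (axis times angle).
In Python, from bench import ctrl gives the robot as it stands. The module is installed in compiled form; this text tells all that it offers.
- The arm moves only by the shell command python3 -m handwheel 'ROWS' [FORCE]. ROWS is JSON, a list of rows, each a list of 7 numbers: the finger opening in m, from 0 to 0.087, then the shift along the tool's x, y, z in m, then the turn, a rotation vector about the tool's x, y, z in degrees. A call has 1 to 12 rows; each row shifts and turns the commanded pose from where the row before left it, along the tool's axes as they then stand; what a row does not reach is not made up. A row lasts 1/8 s, in which the tool goes at most 62.5 mm and 10.7 degrees, less where a joint would pass 70% of its speed; a pose out of reach is approached as far as the arm can. A call is refused whole if a number of a shift passes 0.0625 or a number of a turn 10.7, either way. A call with a gripper value outside its range is refused whole. The fingers move at their own pace and stop on an object; FORCE is the grip in N (left out, the last holds). Time passes only in rows, so rows that do not move let the fingers close. It gives the time, the measured TCP pose, the force, the opening and the grip force at its end, in the units of the state.
- ctrl.get_state(): the state, without advancing time (a new reading comes with each control period).
- ctrl.get_image(name): name is "side" or "top"; returns (picture, depth): 420x560x3 uint8, blue, green, red; 420x560 float32, m along the optical axis (not along the pixel's ray), 0 where there is no reading.
- ctrl.camera_info(name): a dict with "intrinsics" (3x3 intrinsics, pixels), "D" ([k1, k2, p1, p2, k3] as OpenCV has them; the pictures are not rectified), "R" (3x3) and "t" (3): a world point X has camera coordinates R X + t. Camera axes: x right, y down, z forward; pixel columns grow to the right and rows downward; lengths in m; the calibration is good to about 2 mm. A picture is of the moment at which its call begins. camera_info takes no time and is no camera call.
- ctrl.close_job(): hands the job in; it is judged then, once.
The state is a dict: "time": time; "joint_positions": joint angles; "qd": joint speeds; "joint_torque": joint torques, N m; "position": TCP position; "tool_rot": TCP orientation; "ft_force": force on the tool from outside, world axes, zero at the start; "torque": the same for the moment, N m; "grip_width": opening from 0.0 (shut) to 1.0 (fully open); "grip_force": force on a finger pad.
Only numpy, scipy, OpenCV 4.12 (cv2) and the standard library are available. Lean on these libraries where they do the work, as an engineer would, in place of code of your own. Each camera call takes 0.05 s, during which the arm holds its last target. There are 200 camera calls.

## Working session

There is one attempt and no reset: what is moved stays moved. The work goes in short steps, Python scripts to look and compute and a shell command to move; the robot and the scene stay as the last step left them, time stands still between calls to the robot, and variables do not carry over. Pictures are saved under pics/ and viewed, at most 10 in all, crops included, and the job is handed in when it is done.

```bash
mkdir -p pics
cat > h.py <<'E'
import numpy as np,cv2
from scipy.spatial.transform import Rotation as Ro
from bench import ctrl
def ray(n,u,v):
    c=ctrl.camera_info(n);K=np.array(c["intrinsics"]);R=np.array(c["R"]);t=np.array(c["t"]).ravel()
    p=cv2.undistortPoints(np.array([[[u,v]]],float),K,np.array(c["D"],float)).ravel()
    return -R.T@t, R.T@np.array([p[0],p[1],1.])
def atz(n,u,v,z):
    o,d=ray(n,u,v);return o+d*(z-o[2])/d[2]
def tri(a,b):
    (o,d),(p,e)=ray("top",*a),ray("side",*b)
    s=np.linalg.lstsq(np.c_[d,-e],p-o,rcond=None)[0]
    A=o+d*s[0];B=p+e*s[1];return (A+B)/2,np.linalg.norm(A-B)
def dep(n,u,v,D):
    o,d=ray(n,u,v);return o+d*D[v,u]
E
python3 - <<'E'
from h import *
for n in("top","side"):
    im,D=ctrl.get_image(n);cv2.imwrite(f"pics/{n}0.png",im);np.save(f"{n}0.npy",D)
    print(n,ray(n,280,210))
s=ctrl.get_state();print(s["position"],s["tool_rot"],Ro.from_rotvec(s["tool_rot"]).as_matrix().round(3),s["ft_force"],s["time"])
E
```

```text
top (array([0.34761469, 0.02667485, 1.29243951]), array([ 0.14577046,  0.01673336, -0.98929583]))
side (array([-0.23302155, -0.70083073,  1.03367287]), array([ 0.53323274,  0.52485473, -0.66350384]))
[0.29291153 0.57971014 0.22156455] [-7.28006580e-01 -3.05575584e+00  2.65078205e-03] [[-0.893  0.451 -0.001]
 [ 0.451  0.893 -0.002]
 [-0.    -0.002 -1.   ]] [ 0.39331855 -0.3757274  -0.30174848] 0.1
```

View pics/top0.png

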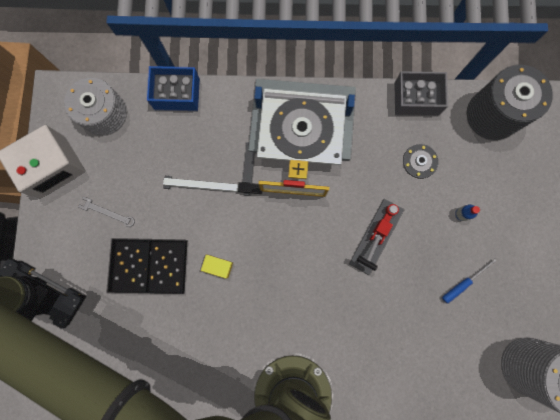

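View pics/side0.png

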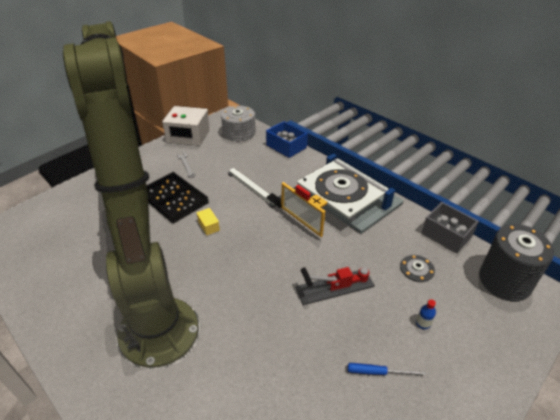

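The top view shows the pad cross near (298,169), the red grip near (293,184) and the jack's body near (383,228), with its saddle at (393,209) and bar at (367,265). The side view shows the grip near (303,190) and the jack near (345,278). Next I'll enlarge both.

Run:
```python
from h import *
a=cv2.imread("pics/top0.png")[145:285,240:420];cv2.imwrite("pics/topc.png",cv2.resize(a,None,fx=4,fy=4,interpolation=cv2.INTER_CUBIC))
a=cv2.imread("pics/side0.png")[170:310,265:395];cv2.imwrite("pics/sidec.png",cv2.resize(a,None,fx=4,fy=4,interpolation=cv2.INTER_CUBIC))
```

```text
(no output)
```

View pics/topc.png

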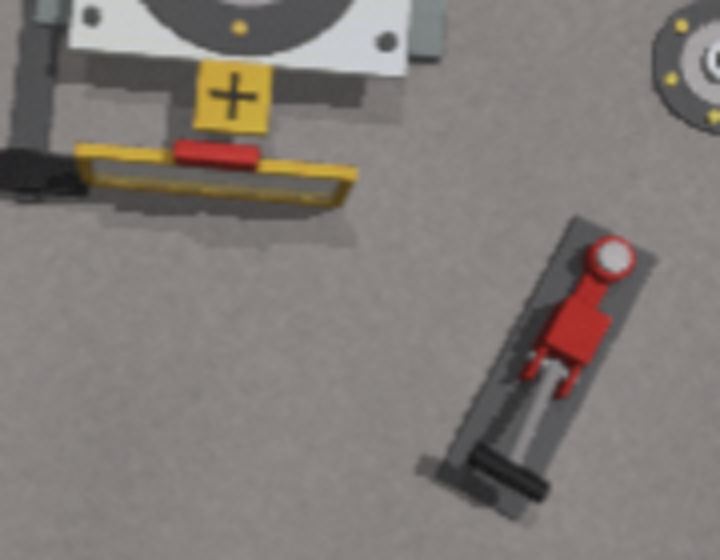

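View pics/sidec.png

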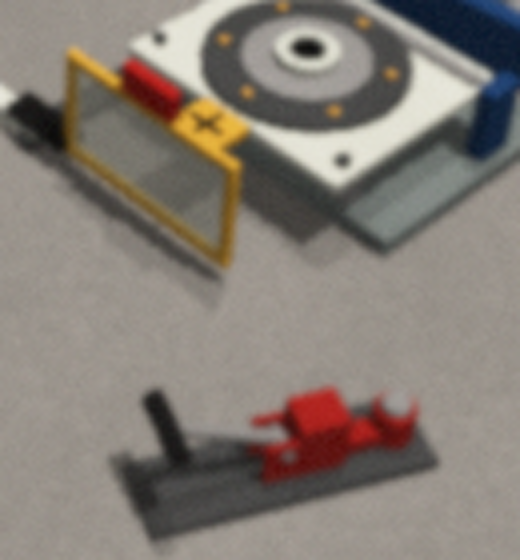

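The enlarged top crop shows the cross at (233,97), the grip's top at (217,152), the saddle at (614,258), the body top at (578,328) and the bar at (508,472). The plate's front edge runs from (70,48) to (405,75). In the side crop the cross is at (207,123), the grip's top at (155,80), the saddle at (399,402), the body top at (319,408) and the bar at (166,425).

```bash
cat >> h.py <<'E'
T=lambda u,v:((u+.5)/4-.5+240,(v+.5)/4-.5+145)
S=lambda u,v:((u+.5)/4-.5+265,(v+.5)/4-.5+170)
E
python3 - <<'E'
from h import *
np.set_printoptions(precision=4,suppress=True)
for n,a,b,z in [("cross",(233,97),(207,123),.082),("grip",(217,152),(155,80),.16),("saddle",(614,258),(399,402),.048),("body",(578,328),(319,408),.062),("bar",(508,472),(166,425),.093)]:
    print(n,*tri(T(*a),S(*b)),atz("top",*T(*a),z),atz("side",*S(*b),z))
p=atz("top",*T(70,48),.082);q=atz("top",*T(405,75),.082);d=p-q;print("plate ydir",p,q,np.degrees(np.arctan2(-d[0],d[1])))
p=atz("top",*T(80,147),.13);q=atz("top",*T(355,170),.13);d=p-q;print("frame",p,q,np.linalg.norm(d),np.degrees(np.arctan2(-d[0],d[1])))
a=atz("top",*T(614,258),.048);b=atz("top",*T(508,472),.09);d=a-b;print("jack yaw",np.degrees(np.arctan2(d[1],d[0])),np.linalg.norm(d[:2]))
# base corners at z=.01
for c in [(578,217),(656,262)]:print(atz("top",*T(*c),.01))
for n,(u,v) in [("wrench",(107,212)),("box",(216,266)),("rail end",(165,183)),("rail in",(240,188)),("disc",(421,161)),("bottle",(467,213))]:print(n,atz("top",u,v,.02))
E
```

```text
cross [ 0.6494 -0.0032  0.0862] 0.0025392870038800476 [ 0.6494 -0.0025  0.082 ] [ 0.6544 -0.0008  0.082 ]
grip [0.5926 0.0087 0.1584] 0.0029204953770653524 [0.5911 0.0097 0.16  ] [0.5924 0.0067 0.16  ]
saddle [ 0.5421 -0.2897  0.0497] 0.0035062676434557544 [ 0.5411 -0.2889  0.048 ] [ 0.5451 -0.29    0.048 ]
body [ 0.4864 -0.2579  0.0639] 0.0002949509839609332 [ 0.4865 -0.2582  0.062 ] [ 0.488  -0.2571  0.062 ]
bar [ 0.3803 -0.2016  0.0878] 0.0003315560330341249 [ 0.38   -0.2005  0.093 ] [ 0.3771 -0.2044  0.093 ]
plate ydir [0.6839 0.1186 0.082 ] [ 0.6688 -0.1289  0.082 ] -3.4833622005016593
frame [0.599  0.1056 0.13  ] [ 0.5868 -0.0879  0.13  ] 0.19384856366063552 -3.6134916657039553
jack yaw -28.625525722389874 0.18335457370068223
[ 0.5783 -0.2714  0.01  ]
[ 0.5446 -0.3305  0.01  ]
wrench [0.5175 0.5717 0.02  ]
box [0.3621 0.2349 0.02  ]
rail end [0.6111 0.4031 0.02  ]
rail in [0.6007 0.1727 0.02  ]
disc [ 0.6979 -0.3842  0.02  ]
bottle [ 0.5385 -0.5183  0.02  ]
```

```bash
cat >> h.py <<'E'
def plan(x,y,z,yaw):  # yaw = world angle (deg) of tool y axis
    s=ctrl.get_state();R=Ro.from_rotvec(s["tool_rot"]).as_matrix()
    cur=np.degrees(np.arctan2(R[1,1],R[0,1]));dy=(yaw-cur+90)%180-90;a=np.radians(yaw if abs((yaw-cur+180)%360-180)<90 else yaw+180)
    d=np.array([x,y,z])-s["position"]
    print("t %.2f pos %s toolz %s turn z %.1f; after turn x %.1f y %.1f z %.1f mm; grip %.4f F %s gf %.1f"%(s["time"],np.round(s["position"],4),np.round(R[:,2],3),-dy,1000*(d@[-np.cos(a+np.pi/2),-np.sin(a+np.pi/2),0])*-1*-1,1000*(d@[np.cos(a),np.sin(a),0]),-1000*d[2],s["grip_width"]*.087,np.round(s["ft_force"],1),s["grip_force"]))
E
python3 -c "
from h import *
plan(.592,.0087,.2,86.5)"
```

```text
t 0.10 pos [0.2929 0.5797 0.2216] toolz [-0.001 -0.002 -1.   ] turn z -23.3; after turn x 333.4 y -551.7 z 21.6 mm; grip 0.0868 F [ 0.4 -0.4 -0.3] gf 0.0
```

```bash
sed -i 's/d@\[-np.cos(a+np.pi\/2),-np.sin(a+np.pi\/2),0\])\*-1\*-1/d@[np.cos(a+np.pi\/2),np.sin(a+np.pi\/2),0])/' h.py
python3 -m handwheel '[[0.087,0,0,0,0,0,-7.8],[0.087,0,0,0,0,0,-7.8],[0.087,0,0,0,0,0,-7.7],[0.087,-0.028,-0.046,0,0,0,0],[0.087,-0.028,-0.046,0,0,0,0],[0.087,-0.028,-0.046,0,0,0,0],[0.087,-0.028,-0.046,0,0,0,0],[0.087,-0.028,-0.046,0,0,0,0],[0.087,-0.028,-0.046,0,0,0,0],[0.087,-0.028,-0.046,0,0,0,0],[0.087,-0.028,-0.046,0,0,0,0],[0.087,-0.028,-0.046,0,0,0,0]]' 20
python3 -c "
from h import *
plan(.592,.0087,.2,86.5)"
```

```text
time: 1.6
position: [0.5197, 0.1499, 0.2223]
tool_rot: [-0.096, -3.14, -0.0]
ft_force: [0.3, 0.2, -0.2]
grip_width: 1.001
grip_force: 0.0
t 1.60 pos [0.5197 0.1499 0.2223] toolz [-0.  0. -1.] turn z 0.0; after turn x -80.8 y -136.5 z 22.3 mm; grip 0.0870 F [ 0.3  0.2 -0.2] gf 0.0
```

```bash
python3 -m handwheel '[[0.087,-0.027,-0.0455,0,0,0,0],[0.087,-0.027,-0.0455,0,0,0,0],[0.087,-0.027,-0.0455,0,0,0,0],[0.087,0,0,0,0,0,0],[0.087,0,0,0.03,0,0,0],[0.087,0,0,0.03,0,0,0],[0.087,0,0,0.024,0,0,0],[0.087,0,0,0,0,0,0],[0.045,0,0,0,0,0,0],[0.045,0,0,0,0,0,0],[0.045,0,0,0,0,0,0],[0.045,0,0,0,0,0,0]]' 20
python3 -c "
from h import *
s=ctrl.get_state();a=np.radians(86.5);p=s['position']
plan(p[0]+.222*np.cos(a),p[1]+.222*np.sin(a),p[2],86.5)
im,D=ctrl.get_image('side');cv2.imwrite('pics/g1.png',cv2.resize(im[100:300,200:440],None,fx=3,fy=3))"
```

```text
time: 3.1
position: [0.5923, 0.0104, 0.1393]
tool_rot: [0.096, 3.139, 0.001]
ft_force: [-1.4, 0.1, 2.6]
grip_width: 0.686
grip_force: 20.0
t 3.10 pos [0.5923 0.0104 0.1393] toolz [ 0.001  0.    -1.   ] turn z -0.0; after turn x 0.0 y 222.0 z -0.0 mm; grip 0.0597 F [-1.4  0.1  2.6] gf 20.0
```

View pics/g1.png

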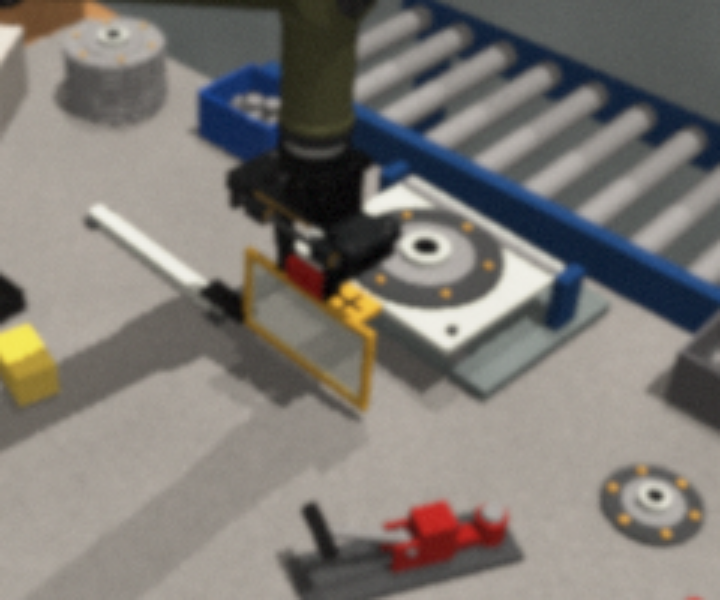

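The fingers hold the grip: opening 59.7 mm, 20 N, and the picture shows the block between the fingers at about (305,275). Now I slide it.

```bash
python3 -m handwheel '[[0.045,0,0.02,0,0,0,0],[0.045,0,0.035,0,0,0,0],[0.045,0,0.035,0,0,0,0],[0.045,0,0.035,0,0,0,0],[0.045,0,0.035,0,0,0,0],[0.045,0,0.025,0,0,0,0],[0.045,0,0.015,0,0,0,0],[0.045,0,0.008,0,0,0,0],[0.045,0,0.006,0,0,0,0],[0.045,0,0,0,0,0,0]]'
python3 -c "
from h import *
plan(.651,-.002,.1,86.5)
plan(.4855,-.258,.1,61.4)"
```

```text
time: 4.4
position: [0.6067, 0.2213, 0.1393]
tool_rot: [0.099, 3.137, -0.005]
ft_force: [2.6, -5.7, 2.7]
grip_width: 0.683
grip_force: 20.0
t 4.40 pos [0.6067 0.2213 0.1393] toolz [ 0.003 -0.003 -1.   ] turn z -0.1; after turn x -57.8 y -220.2 z 39.3 mm; grip 0.0595 F [ 2.6 -5.7  2.7] gf 20.0
t 4.40 pos [0.6067 0.2213 0.1393] toolz [ 0.003 -0.003 -1.   ] turn z 25.0; after turn x -123.0 y -478.9 z 39.3 mm; grip 0.0595 F [ 2.6 -5.7  2.7] gf 20.0
```

The slide ended 220 mm left of the pad and is reacting against the stop, so the guard is open. I'll release and go to the jack.

```bash
python3 -m handwheel '[[0.087,0,0,0,0,0,0],[0.087,0,0,0,0,0,0],[0.087,0,0,-0.03,0,0,0],[0.087,0,0,-0.03,0,0,8.4],[0.087,0,0,-0.02,0,0,8.4],[0.087,0,0,0,0,0,8.4],[0.087,-0.0123,-0.0479,0,0,0,0],[0.087,-0.0123,-0.0479,0,0,0,0],[0.087,-0.0123,-0.0479,0,0,0,0],[0.087,-0.0123,-0.0479,0,0,0,0],[0.087,-0.0123,-0.0479,0,0,0,0],[0.087,-0.0123,-0.0479,0,0,0,0]]'
python3 -c "
from h import *
im,D=ctrl.get_image('top');cv2.imwrite('pics/top1.png',im)
plan(.4855,-.258,.1,61.4)"
```

```text
time: 5.9
position: [0.5309, -0.0637, 0.2184]
tool_rot: [-0.776, -3.044, -0.002]
ft_force: [0.1, 0.1, 0.4]
grip_width: 0.995
grip_force: 0.0
t 5.95 pos [ 0.5288 -0.0726  0.2187] toolz [-0.001 -0.003 -1.   ] turn z -0.6; after turn x -50.8 y -183.5 z 118.7 mm; grip 0.0870 F [-0.9 -5.9  0.3] gf 0.0
```

```bash
python3 -m handwheel '[[0.087,-0.0125,-0.0457,0,0,0,-0.6],[0.087,-0.0125,-0.0457,0,0,0,0],[0.087,-0.0125,-0.0457,0,0,0,0],[0.087,-0.0125,-0.0457,0,0,0,0],[0.087,0,0,0,0,0,0],[0.087,0,0,0.045,0,0,0],[0.087,0,0,0.045,0,0,0],[0.087,0,0,0.025,0,0,0],[0.087,0,0,0,0,0,0]]'
python3 -c "
from h import *
im,D=ctrl.get_image('side');a=im[190:330,250:430]
im,D=ctrl.get_image('top');b=im[100:300,150:420];
a=cv2.resize(a,(540,420));b=cv2.resize(b,None,fx=2,fy=2)
cv2.imwrite('pics/j1.png',cv2.resize(im[120:300,150:420],None,fx=2.9,fy=2.9));cv2.imwrite('pics/j1s.png',a)
plan(.4855,-.258,.025,61.4)"
```

```text
time: 7.08
position: [0.4882, -0.2455, 0.1014]
tool_rot: [-0.758, -3.044, -0.002]
ft_force: [-0.3, -0.8, 0.8]
grip_width: 0.996
grip_force: 0.0
t 7.17 pos [ 0.4901 -0.2473  0.1043] toolz [ 0.001  0.    -1.   ] turn z 0.6; after turn x -1.1 y -11.6 z 79.3 mm; grip 0.0873 F [ 0.4 -1.5  0.3] gf 0.0
```

View pics/j1s.png

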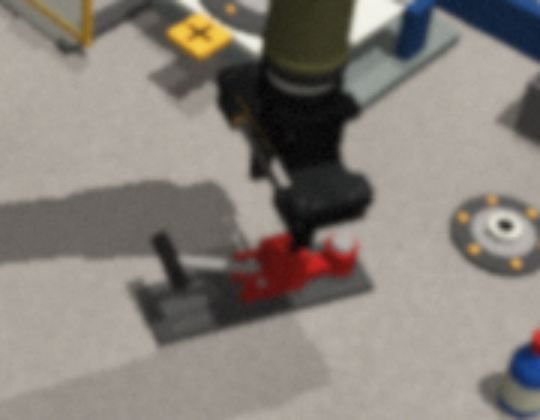

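The picture shows the fingers above the jack's red body at about (290,245), a little to the left of it. I'll shift 11.5 mm, go down and close.

```bash
python3 -m handwheel '[[0.087,-0.001,-0.0115,0.02,0,0,0.6],[0.087,0,0,0.03,0,0,0],[0.087,0,0,0.026,0,0,0],[0.087,0,0,0,0,0,0],[0.025,0,0,0,0,0,0],[0.025,0,0,0,0,0,0],[0.025,0,0,0,0,0,0],[0.025,0,0,0,0,0,0],[0.025,0,0,0,0,0,0],[0.025,0,0,0,0,0,0]]' 30
python3 -c "
from h import *
plan(.4855,-.258,.025,61.4)"
```

```text
time: 8.43
position: [0.4849, -0.2585, 0.0275]
tool_rot: [0.778, 3.044, 0.001]
ft_force: [-0.8, -1.8, 1.2]
grip_width: 0.408
grip_force: 30.0
t 8.43 pos [ 0.4849 -0.2585  0.0275] toolz [ 0.     0.001 -1.   ] turn z -0.1; after turn x -0.3 y 0.7 z 2.5 mm; grip 0.0355 F [-0.8 -1.8  1.2] gf 30.0
```

```bash
python3 -m handwheel '[[0.025,0,0,-0.012,0,0,0],[0.025,0,0,0,0,0,0],[0.025,0,0,0,0,0,-6.3],[0.025,0,0,0,0,0,-6.3],[0.025,0,0,0,0,0,-6.3],[0.025,0,0,0,0,0,-6.3],[0.025,0,0,0,0,0,0]]'
python3 -c "
from h import *
plan(.586,.002,.04,86.5)"
```

```text
time: 9.3
position: [0.484, -0.2587, 0.039]
tool_rot: [-0.098, -3.139, -0.001]
ft_force: [-0.2, -0.1, -6.5]
grip_width: 0.413
grip_force: 30.0
t 9.30 pos [ 0.484  -0.2587  0.039 ] toolz [-0.001  0.001 -1.   ] turn z -0.1; after turn x -85.9 y 266.5 z -1.0 mm; grip 0.0359 F [-0.2 -0.1 -6.5] gf 30.0
```

```bash
python3 -m handwheel '[[0.025,-0.006,0.02,0,0,0,0],[0.025,-0.0107,0.033,0,0,0,0],[0.025,-0.0107,0.033,0,0,0,0],[0.025,-0.0107,0.033,0,0,0,0],[0.025,-0.0107,0.033,0,0,0,0],[0.025,-0.0107,0.033,0,0,0,0],[0.025,-0.0107,0.033,0,0,0,0],[0.025,-0.0107,0.033,0,0,0,0],[0.025,-0.005,0.0155,0,0,0,0],[0.025,0,0,0,0,0,0],[0.025,0,0,0,0,0,0]]'
python3 -c "
from h import *
plan(.586,.002,.0275,86.5)
im,D=ctrl.get_image('top');a=im[140:280,220:360]
im,D=ctrl.get_image('side');b=im[140:280,230:370]
cv2.imwrite('pics/p1.png',cv2.resize(np.hstack([a,b]),(800,400),interpolation=cv2.INTER_CUBIC))"
```

```text
time: 10.68
position: [0.5859, -0.0006, 0.0393]
tool_rot: [-0.1, -3.139, 0.003]
ft_force: [0.3, -0.8, -7.6]
grip_width: 0.411
grip_force: 30.0
t 10.68 pos [ 0.5859 -0.0006  0.0393] toolz [-0.001 -0.002 -1.   ] turn z -0.2; after turn x 0.0 y 2.6 z 11.8 mm; grip 0.0358 F [ 0.3 -0.8 -7.6] gf 30.0
```

View pics/p1.png

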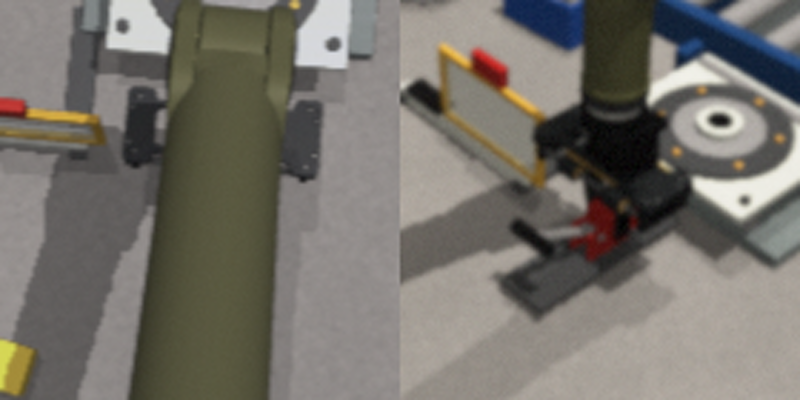

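The picture shows the jack level in the gripper with its saddle end under the pad, clear of the guard to the left. I'll lower it, release and retreat.

```bash
python3 -m handwheel '[[0.025,0,0.002,0.006,0,0,0],[0.025,0,0,0.0055,0,0,0],[0.025,0,0,0,0,0,0],[0.025,0,0,0.001,0,0,0],[0.06,0,0,0,0,0,0],[0.06,0,0,0,0,0,0],[0.06,0,0,0,0,0,0]]'
python3 -m handwheel '[[0.06,0,0,-0.03,0,0,0],[0.06,0,0,-0.04,0,0,0],[0.06,0,0,-0.04,0,0,0],[0.0,0.04,0,-0.02,0,0,0],[0.0,0.04,0,0,0,0,0],[0.0,0.04,0,0,0,0,0],[0.0,0.04,0,0,0,0,0],[0,0,0,0,0,0,0]]'
python3 -c "
from h import *
plan(.466,.009,.1,86.5)
im,D=ctrl.get_image('top');a=im[140:280,220:360]
im,D=ctrl.get_image('side');b=im[140:280,230:370]
cv2.imwrite('pics/p2.png',cv2.resize(np.hstack([a,b]),(800,400),interpolation=cv2.INTER_CUBIC))"
```

```text
time: 11.65
position: [0.5876, 0.004, 0.0277]
tool_rot: [0.096, 3.138, 0.0]
ft_force: [0.2, -0.9, 0.5]
grip_width: 0.644
grip_force: 0.0
time: 12.65
position: [0.4252, 0.014, 0.1572]
tool_rot: [0.094, 3.14, 0.003]
ft_force: [1.1, -0.2, 0.2]
grip_width: 0.208
grip_force: 0.0
t 12.65 pos [0.4252 0.014  0.1572] toolz [ 0.     0.002 -1.   ] turn z 0.1; after turn x -41.0 y -2.5 z 57.2 mm; grip 0.0181 F [ 1.1 -0.2  0.2] gf 0.0
```

View pics/p2.png

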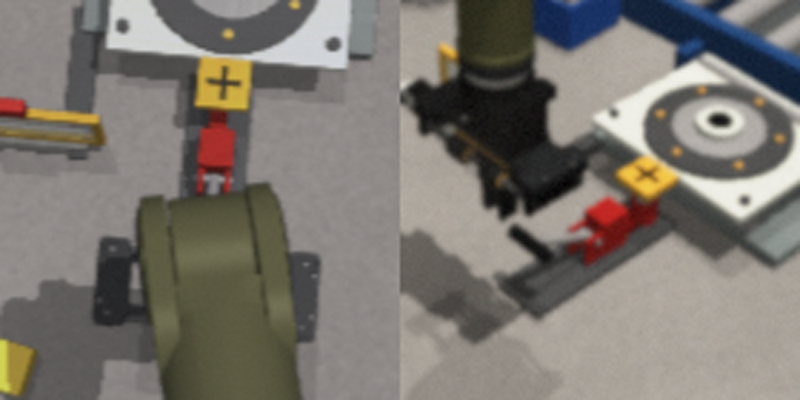

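The picture shows the jack standing alone with its saddle under the pad. In the top half the cross is at (222,83) and the body's top at (216,145). In the side half they are at (647,175) and (606,213).

Run:
```python
from h import *
k=400/140
t=lambda u,v:(220+(u+.5)/k-.5,140+(v+.5)/k-.5)
s=lambda u,v:(230+(u-400+.5)/k-.5,140+(v+.5)/k-.5)
for n,z,a,b in[("cross",.082,(222,83),(647,175)),("body",.062,(216,145),(606,213))]:
    print(n,tri(t(*a),s(*b)),atz("top",*t(*a),z),atz("side",*s(*b),z))
plan(.466,.009,.1,86.5)
```

```text
cross (array([ 0.6506155 , -0.00167918,  0.082115  ]), np.float64(0.002027316358201559)) [ 0.64985495 -0.00101323  0.082     ] [ 0.65164752 -0.00211205  0.082     ]
body (array([0.58885696, 0.00404958, 0.05747144]), np.float64(0.001729518575224894)) [0.58864073 0.00357143 0.062     ] [0.58428876 0.00123937 0.062     ]
t 12.75 pos [0.4279 0.0138 0.1578] toolz [ 0.002  0.001 -1.   ] turn z 0.0; after turn x -38.4 y -2.4 z 57.8 mm; grip 0.0104 F [ 1.1  0.8 -0.7] gf 0.0
```

```bash
python3 -m handwheel '[[0,-0.018,-0.0015,0.02,0,0,0],[0,-0.018,-0.001,0.02,0,0,0],[0,0,0,0.012,0,0,0],[0,0,0,0,0,0,0],[0,0,0,0,0,0,0]]'
python3 -c "
from h import *
plan(.466,.010,.095,86.5)"
```

```text
time: 13.38
position: [0.463, 0.0091, 0.1055]
tool_rot: [0.096, 3.14, 0.0]
ft_force: [-0.3, 0.0, 0.1]
grip_width: 0.009
grip_force: 0.0
t 13.38 pos [0.463  0.0091 0.1055] toolz [ 0.001  0.    -1.   ] turn z 0.0; after turn x -2.9 y 1.1 z 10.5 mm; grip 0.0008 F [-0.3  0.   0.1] gf 0.0
```

Now the first stroke, going down with a slight drift backwards along the bar's arc.

```bash
python3 -m handwheel '[[0,-0.003,0,0.006,0,0,0],[0,0,0,0.01,0,0,0],[0,0.002,0,0.01,0,0,0],[0,0.002,0,0.01,0,0,0],[0,0.002,0,0.01,0,0,0],[0,0.001,0,0.01,0,0,0],[0,0.001,0,0.008,0,0,0],[0,0,0,0.006,0,0,0],[0,0,0,0,0,0,0],[0,0,0,0,0,0,0]]'
python3 -c "
from h import *
plan(.459,.011,.034,86.5)
im,D=ctrl.get_image('top');a=im[140:280,220:360]
im,D=ctrl.get_image('side');b=im[140:280,230:370]
cv2.imwrite('pics/s1.png',cv2.resize(np.hstack([a,b]),(800,400),interpolation=cv2.INTER_CUBIC))"
```

```text
time: 14.62
position: [0.4578, 0.0093, 0.0348]
tool_rot: [-0.096, -3.14, 0.0]
ft_force: [-2.3, -0.2, 6.5]
grip_width: 0.004
grip_force: 3.1
t 14.62 pos [0.4578 0.0093 0.0348] toolz [-0. -0. -1.] turn z 0.0; after turn x -1.1 y 1.8 z 0.8 mm; grip 0.0003 F [-2.3 -0.2  6.5] gf 3.1
```

View pics/s1.png

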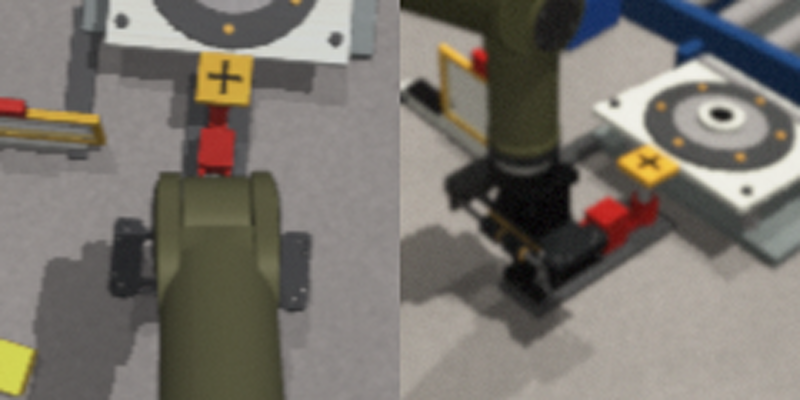

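The picture shows the plate up: the cross moved from (222,83) to (224,77) in the top half and from (647,175) to (649,160) in the side half. I'll press to the firm stop.

```bash
python3 -m handwheel '[[0,0,0,0.003,0,0,0],[0,0,0,0.002,0,0,0],[0,0,0,0,0,0,0]]'
python3 - <<'E'
from h import *
plan(.459,.011,.034,86.5)
D=ctrl.get_image('top')[1];d=np.load("top0.npy")
k=400/140
t=lambda u,v:(220+(u+.5)/k-.5,140+(v+.5)/k-.5)
s=lambda u,v:(230+(u-400+.5)/k-.5,140+(v+.5)/k-.5)
print(tri(t(224,77),s(649,160)))
print([dep("top",298,v,d).round(4) for v in(166,169)],[dep("top",298,v,D).round(4) for v in(164,167,169)], "body",dep("top",295,191,D))
E
```

```text
time: 15.1
position: [0.4581, 0.0093, 0.0322]
tool_rot: [-0.096, -3.139, -0.002]
ft_force: [-12.0, -1.0, 29.8]
grip_width: 0.005
grip_force: 14.2
t 15.10 pos [0.4581 0.0093 0.0322] toolz [-0.001  0.001 -1.   ] turn z -0.0; after turn x -0.8 y 1.8 z -1.8 mm; grip 0.0004 F [-12.   -1.   29.8] gf 14.2
(array([ 0.65081873, -0.00295012,  0.10594381]), np.float64(0.0017467739267001713))
[array([ 0.6577, -0.0027,  0.0838]), array([ 0.6492, -0.0029,  0.0814])] [array([ 0.6604, -0.0022,  0.0966]), array([ 0.6489, -0.0022,  0.1065]), array([ 0.6453, -0.0025,  0.0973])] body [0.58802772 0.00424837 0.05612764]
```

The handle is at its firm stop (30 N) and the pad is about 18 mm higher. I'll let the handle come up now.

```bash
python3 -m handwheel '[[0,0,0,-0.006,0,0,0],[0,-0.001,0,-0.01,0,0,0],[0,-0.001,0,-0.01,0,0,0],[0,-0.002,0,-0.01,0,0,0],[0,-0.002,0,-0.01,0,0,0],[0,-0.001,0,-0.015,0,0,0],[0,0,0,-0.015,0,0,0],[0,0,0,0,0,0,0],[0,0,0,0,0,0,0],[0,0,0,0,0,0,0],[0,0,0,0,0,0,0]]'
python3 - <<'E'
from h import *
plan(.465,.0095,.105,86.5)
im,D=ctrl.get_image('top');a=im[140:280,220:360]
im,_=ctrl.get_image('side');b=im[140:280,230:370]
cv2.imwrite('pics/u1.png',cv2.resize(np.hstack([a,b]),(800,400),interpolation=cv2.INTER_CUBIC))
print([dep("top",298,v,D).round(4) for v in(166,169)],"body",dep("top",295,191,D))
E
```

```text
time: 16.52
position: [0.4645, 0.0088, 0.1056]
tool_rot: [-0.096, -3.139, 0.0]
ft_force: [-0.5, 0.4, 0.0]
grip_width: 0.002
grip_force: 0.0
t 16.52 pos [0.4645 0.0088 0.1056] toolz [-0.001 -0.    -1.   ] turn z -0.0; after turn x -0.5 y 0.8 z 0.6 mm; grip 0.0002 F [-0.5  0.4  0. ] gf 0.0
[array([ 0.6576, -0.0027,  0.084 ]), array([ 0.6495, -0.0029,  0.0803])] body [0.58673237 0.00436921 0.06278894]
```

View pics/u1.png

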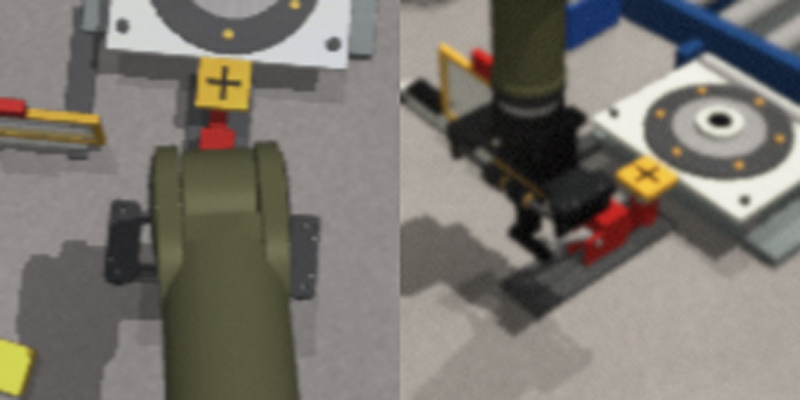

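The plate is back down, with the cross at (222,83) again, and the handle is up just under the fingers. Second stroke, held down.

```bash
python3 -m handwheel '[[0,-0.002,0,0.006,0,0,0],[0,0,0,0.01,0,0,0],[0,0.002,0,0.01,0,0,0],[0,0.002,0,0.01,0,0,0],[0,0.002,0,0.01,0,0,0],[0,0.001,0,0.01,0,0,0],[0,0.001,0,0.008,0,0,0],[0,0,0,0.006,0,0,0],[0,0,0,0.0025,0,0,0],[0,0,0,0.0015,0,0,0],[0,0,0,0,0,0,0],[0,0,0,0,0,0,0]]'
python3 - <<'E'
from h import *
plan(.459,.011,.034,86.5)
D=ctrl.get_image('top')[1]
print([dep("top",u,v,D).round(4) for u,v in((298,167),(300,165),(296,166))],"body",dep("top",295,191,D))
E
```

```text
time: 18.12
position: [0.4588, 0.0092, 0.0331]
tool_rot: [-0.096, -3.139, -0.001]
ft_force: [-8.4, -0.7, 18.0]
grip_width: 0.001
grip_force: 9.1
t 18.12 pos [0.4588 0.0092 0.0331] toolz [-0.001  0.001 -1.   ] turn z -0.0; after turn x -0.1 y 1.9 z -0.9 mm; grip 0.0001 F [-8.4 -0.7 18. ] gf 9.1
[array([ 0.6495, -0.0022,  0.1041]), array([ 0.657 , -0.0081,  0.0985]), array([0.6534, 0.0035, 0.0998])] body [0.58762034 0.00428637 0.0582226 ]
```

```bash
python3 -m handwheel '[[0,0,0,0,0,0,0],[0,0,0,0,0,0,0],[0,0,0,0,0,0,0]]' && python3 -c "
from h import *
print(ctrl.close_job())"
```

```text
time: 18.55
position: [0.4588, 0.0092, 0.0331]
tool_rot: [-0.096, -3.14, -0.001]
ft_force: [-7.5, -1.5, 17.9]
grip_width: 0.004
grip_force: 9.1
the job is handed in; nothing more can be done
None
```

I handed the job in at 18.6 s with the guard slid open to its stop, the jack let go under the lift pad, one full stroke pumped and let back up, and the handle held down at about 18 N on a second stroke with the plate raised; no verdict came back.

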